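# Hook down the hutch flap and take out the grind gauge

### The arm

A 6-joint arm with a two-finger parallel gripper is mounted at the origin on a cart in front of the work surface, level with it; the furniture and walls round the work are solid. World frame = base frame: x ahead of the robot, y to its left, z up, the work surface at z = 0. Lengths are in m, angles in rad, forces in N, time in s.
With the tool pointing down it reaches from about 0.225 to 0.875 m from the base axis. Payload 3.4 kg.
Tool frame: the origin (TCP) lies at the very end of the fingers, on their centre line; the grasp point (between the pads) lies 19 mm behind it; z points along the fingers, y is the line along which they close (so a half turn about z gives the same grasp; the last joint's range is limited). The gripper opens to 85 mm and grips with 20 to 120 N. Pads are 22 mm wide; open, the fingers measure 114 mm over their backs; the gripper's body (76 mm by 85 mm) begins 54 mm behind the grasp point. The pads swing forward as they close: fully open they stand 13 mm farther back than shut.
Start: joints at [1.028, 0.276, 1.505, -0, 1.361, -0.121], TCP at [0.235, 0.525, 0.231] pointing down, gripper open.
Joint ranges: [-2.89, 2.89], [-0.75, 2.08], [0.22, 2.7], [-1.18, 4.32], [0.11, 2.71], [-2.7, 2.7]. Speed limits (rad/s): [2.57, 2.57, 3.14, 3.14, 3.14, 3.14].

### API

Orientations are given as a unit quaternion [w, x, y, z].
In Python, from rig import manip, get_image, camera_info gives the robot as it stands. The module is installed in compiled form; this text tells all that it offers.
- The arm moves only by the shell command python3 -m crank 'ROWS' [FORCE]. ROWS is a JSON object of lists of equal length, an entry for each row: "translation": the shift along the tool's x, y, z in mm, a list of three; "roll": the turn about the tool's z in rad; "fingers": the opening, from 0 (shut) to 1 (fully open). A call has 1 to 8 rows; each row shifts and turns the commanded pose from where the row before left it, along the tool's axes as they then stand; what a row does not reach is not made up. A row lasts 1/10 s, in which the tool goes at most 50 mm and 8.59 degrees, less where a joint would pass 70% of its speed; a pose out of reach is approached as far as the arm can. A call is refused whole if a number of a shift passes 50 or a number of a turn 0.15, either way. A call with a gripper value outside its range is refused whole. The fingers move at their own pace and stop on an object; FORCE is the grip in N (left out, the last holds). Time passes only in rows, so rows that do not move let the fingers close. It gives the time, the measured TCP pose, the force, the opening and the grip force at its end, in the units of the state.
- manip.get_state(): the state, without advancing time (a new reading comes with each control period).
- get_image(name): name is "side" or "top" or "wrist"; returns the picture (480x640x3 uint8, blue, green, red); there is no depth.
- camera_info(name): a dict with "mtx" (3x3 intrinsics, pixels), "rvec" (rotation vector, rad) and "tvec" (3), from world to camera coordinates, as OpenCV has them. Camera axes: x right, y down, z forward; pixel columns grow to the right and rows downward; lengths in m; the calibration is good to about 2 mm. A picture is of the moment at which its call begins: read the wrist's pose just before it. camera_info takes no time and is no camera call; for the wrist camera it gives the pose at the moment of the call.
- manip.sign_off(): hands the job in; it is judged then, once.
The state is a dict: "clock": time; "qpos": joint angles; "qd": joint speeds; "effort": joint torques, N m; "position": TCP position; "ee_rot": TCP orientation; "contact_force": force on the tool from outside, world axes, zero at the start; "moment": the same for the moment, N m; "width": finger opening in m; "gripper_force": force on a finger pad.
Only numpy, scipy, OpenCV 4.12 (cv2) and the standard library are available. Lean on these libraries where they do the work, as an engineer would, in place of code of your own. Each camera call takes 0.05 s, during which the arm holds its last target. There are 200 camera calls.

### The job

Take the hook rod from its rest, catch the eye on the front of the grey bench hutch with it and swing the flap gently all the way down, never putting your own fingers on the hutch while the flap is up; then lay the rod back in its rest as it was. Lift the sprung finger on the flap so that its pin leaves the gauge, swing it round to its stop and let go, and only then take the steel gauge and lay it gently on the cork pad, grooves up, in the middle and lengthwise along it. Leave the flap down and the jars and the beaker where they stand.

Things in the scene. Friction and masses are not known exactly. Their poses are not given: they have to be found in the camera images.
- cabinet: Grey sheet-steel bench hutch, fixed, 260 mm wide, 170 mm deep, 346 mm high, on two side panels. Origin on the bench under the middle of its front plane; x points into it, y to its left, z up; its front faces -x. A bin with a white drop-front flap (228 mm wide, 145 mm high, 8 mm thick) is above an open niche; the flap's hinge line runs along y at x=0, z=165 mm. The roof board (underside z=330, 16 mm thick) juts out 60 mm in front of the flap.
- drop_flap (a joint): Angle of the white flap: 0 shut (upright), 1.571 fully down (level, its top edge now towards -x of the hutch, its inner face up at z=173 mm). A brake in the hinge (about 0.3 N m, more when moved fast) keeps it wherever it is left.
- eye (a point): Middle of the round cross-bar of the steel pull eye (staple) on the outer face of the flap: bar 7 mm thick, along y of the hutch, open for 37 mm between its legs, its centre line 32 mm off the flap's outer face, 100 mm from the hinge line. With the flap shut it is at hutch x=-32, z=265 mm; with the flap down it is below the flap, at x=-100, z=133 mm.
- clip_lift (a joint): How far the sprung post of the hold-down finger is lifted off the inner face of the flap, m: 0 with the finger's foot on the gauge, up to 0.018. The spring presses the finger back down with 1.5 N at 0 and 3 N fully lifted. The post stands 130 mm from the flap's hinge line, on its middle line, near the flap's free edge.
- clip_swing (a joint): Swing of the hold-down finger round its post, rad: 0 lying along the middle of the flap towards the hinge, over the gauge; growing as the tip goes round to the left (+y of the hutch), 2.4 at the stop, well clear of the gauge. Turns easily and stays where it is left. A 5 mm pin under its foot reaches 6 mm into the gauge's hole, so it swings only when lifted more than 6 mm.
- clip_knob (a point): Centre of the upright round black knob (16 mm across, 18 mm high, free to revolve on its own axis) on the tip of the hold-down finger, 42 mm from the post's axis. With the flap down and the finger at rest it is at hutch x=-88, z=215 mm, above the gauge and 42 mm above the flap; the finger's arm, 12 mm wide, is 22 mm below it.
- pocket (a point): Middle of the gauge's place on the inner face of the flap: 60 mm from the hinge line, 7.5 mm off the inner face. The end of the gauge that is nearest the hinge stands on a 7 mm sill between two cheeks, 10 mm high and 16 mm long; only the finger, whose pin sits in the gauge's hole 28 mm farther from the hinge, holds it down.
- gauge: Plain steel fineness-of-grind gauge: a block 80 x 34 x 15 mm (about 0.2 kg) with two long grooves in one face and an 11 mm hole through it near one end, loose in its pocket inside the shut flap. Origin at its centre; its z runs along its 80 mm length, y across its 34 mm width, x out of the grooved face. Inside the shut flap z is up; with the flap down the grooved face looks up.
- hook_rod: Hook rod, loose: wooden handle 104 x 16 (across) x 22 mm (high), then a 6 mm steel rod to an L-shaped hook. Origin at the handle's centre; x runs along the rod to the hook, z up as it lies in its rest. About 0.11 kg.
- hook (a point): Corner of the hook (on the rod's centre line, 135 mm ahead of the handle's centre). From it a 6 mm round prong goes 16 mm along -z of the rod (to its tip), square to the rod.
- rod_rest: Light wooden rest, fixed, 130 x 70 mm, two saddles 84 mm apart along its x whose floors are at z=45 mm with sides flaring outward from 20 mm apart. Origin under its middle, x along the rod. The rod starts with its handle in both saddles, 56 mm (handle centre) above the origin, hook towards +x, prong down.
- pad: Cork pad, fixed, 120 x 64 x 5 mm, long side along its x. Origin at the centre of its underside.
- jar_amber: Glass jar with an amber lid, 66 mm across, 99 mm high; a bystander. Origin under its middle.
- beaker: Small glass beaker, 59 mm across, 68 mm high; a bystander. Origin under its middle.
- jar_left: Glass jar with a red lid, 62 mm across, 113 mm high; a bystander. Origin under its middle.
Things that resemble listed ones, but are neither listed nor needed, are in the scene too. There is more than one size of the hook_rod; the job needs the larger.

How it is judged:
By the outcome, as a careful person would: the job done as asked, in the order asked, and still so for the second after the job is handed in, with the robot touching nothing.
It also fails if it takes over 72 s, if anything falls off the work surface, if the arm or the gripper's body presses on something with over 40 N, if the wrist force passes 120 N, or if a joint passes its speed limit or range.

## Working session

There is one attempt and no reset: what is moved stays moved. The work goes in short steps, Python scripts to look and compute and a shell command to move; the robot and the scene stay as the last step left them, time stands still between calls to the robot, and variables do not carry over. Pictures are saved under pics/ and viewed, at most 10 in all, crops included, and the job is handed in when it is done.

```bash
mkdir -p pics
cat > h.py <<'E'
import numpy as np, cv2
from rig import manip, get_image, camera_info
from scipy.spatial.transform import Rotation as R
def ray(name,uv,ci=None):
    ci=ci or camera_info(name); K=np.array(ci['mtx']);Rm=cv2.Rodrigues(np.array(ci['rvec'],float))[0];t=np.array(ci['tvec'],float).ravel()
    d=Rm.T@np.linalg.inv(K)@np.array([uv[0],uv[1],1.]); return -Rm.T@t,d
def onz(name,uv,z,ci=None):
    c,d=ray(name,uv,ci); return c+d*(z-c[2])/d[2]
def proj(name,P,ci=None):
    ci=ci or camera_info(name)
    return cv2.projectPoints(np.array(P,float).reshape(-1,3),np.array(ci['rvec'],float),np.array(ci['tvec'],float),np.array(ci['mtx'],float),None)[0].reshape(-1,2)
def two(n1,u1,n2,u2):
    a,d=ray(n1,u1);b,e=ray(n2,u2);s=np.linalg.lstsq(np.c_[d,-e],b-a,rcond=None)[0]
    p=a+d*s[0];q=b+e*s[1];return (p+q)/2,np.linalg.norm(p-q)
def toquat(s): return R.from_quat(np.roll(s['ee_rot'],-1))
E
python3 - <<'E'
from h import *
for n in('side','top','wrist'):
    i=get_image(n);cv2.imwrite(f'pics/{n}0.png',i)
    ci=camera_info(n);c,d=ray(n,(320,240),ci);print(n,c.round(3),(d/np.linalg.norm(d)).round(3),ci['mtx'][0][0])
s=manip.get_state();print(s['ee_rot'],s['position'],s['width'])
E
```

```text
side [-0.119 -1.186  0.881] [ 0.457  0.766 -0.452] 589.3656746261078
top [0.366 0.036 1.4  ] [ 0.197 -0.01  -0.98 ] 467.2370861172347
wrist [0.166 0.555 0.374] [ 0.268 -0.131 -0.954] 377.7581784412251
[-2.36381341e-04  2.09358682e-01  9.77838641e-01 -6.91458632e-04] [0.23520582 0.52424847 0.23062423] 0.08536799897230073
```

View pics/top0.png

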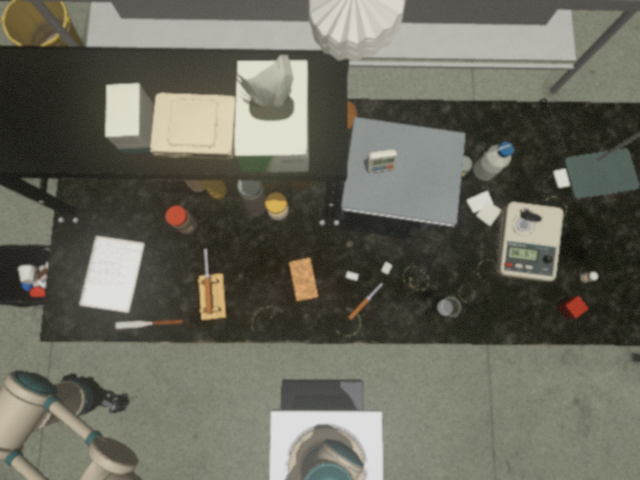

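View pics/side0.png

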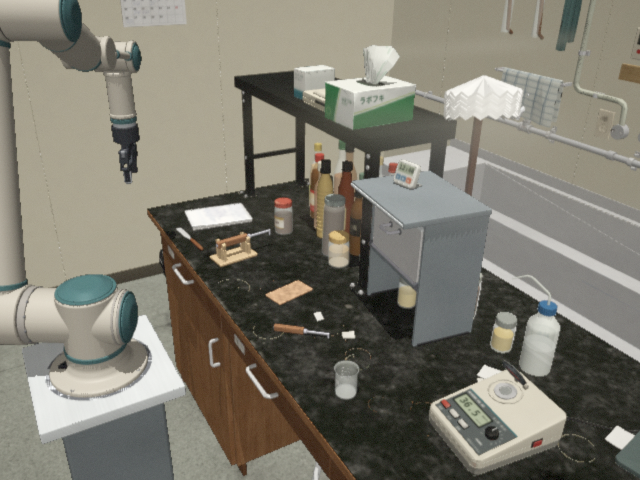

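Run:
```python
from h import *
t=cv2.imread('pics/top0.png');s=cv2.imread('pics/side0.png')
r=lambda im,x,y,w,h:cv2.resize(im[y:y+h,x:x+w],(400,300),interpolation=cv2.INTER_CUBIC)
m=np.vstack([np.hstack([r(t,180,230,120,90),r(t,280,240,120,90)]),np.hstack([r(s,200,210,120,90),r(s,340,160,160,120)])])
cv2.imwrite('pics/c1.png',m)
# hutch roof: blue-grey region
hsv=cv2.cvtColor(t,cv2.COLOR_BGR2HSV)
print(t[170,420],t[150,400],t[225,420])
```

```text
[142 143 138] [145 148 141] [46 49 49]
```

View pics/c1.png

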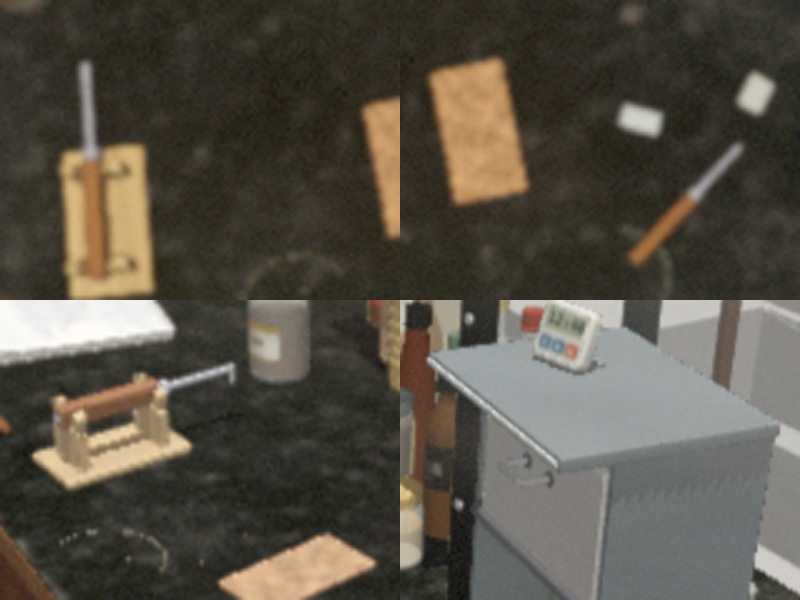

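The rod in the rest (top px 205–210, 250–312; side view shows its L-hook at about (269,232), prong down) is the larger one. The lookalike at top px (350–380, 285–317) is shorter and lies on the bench. The eye is at about side px (394,228).

Run:
```python
from h import *
t=cv2.imread('pics/top0.png')
def rect(mask,x,y,w,h):
    m=np.zeros(mask.shape,np.uint8);m[y:y+h,x:x+w]=mask[y:y+h,x:x+w]
    c=max(cv2.findContours(m,cv2.RETR_EXTERNAL,cv2.CHAIN_APPROX_NONE)[0],key=cv2.contourArea);return c
hsv=cv2.cvtColor(t,cv2.COLOR_BGR2HSV)
def quad(c,z,name):
    b=cv2.boxPoints(cv2.minAreaRect(c)); P=np.array([onz('top',p,z)[:2] for p in b])
    e=P[1]-P[0];f=P[2]-P[1];
    print(name,b.round(0).tolist(),'ctr',P.mean(0).round(4),'sides',np.linalg.norm(e).round(4),np.linalg.norm(f).round(4),'ang',np.degrees(np.arctan2([e[1],f[1]],[e[0],f[0]])).round(1))
roof=((t.min(2)>105)&(hsv[...,1]<40)).astype(np.uint8)*255
roof=cv2.morphologyEx(roof,cv2.MORPH_OPEN,np.ones((5,5)))
c=rect(roof,335,110,135,125)
q=cv2.approxPolyDP(cv2.convexHull(c),6,True).reshape(-1,2);print('roof',q.tolist(),[onz('top',p,.346)[:2].round(3).tolist() for p in q]);quad(c,.346,'roof')
col=((hsv[...,1]>90)&(hsv[...,2]>90)&(hsv[...,0]<25)).astype(np.uint8)*255
quad(rect(col,283,250,40,60),.005,'pad')
quad(rect(((hsv[...,1]>60)&(hsv[...,2]>100)&(hsv[...,0]<28)).astype(np.uint8)*255,190,265,45,65),.012,'rest')
h=((hsv[...,1]>140)&(hsv[...,0]<14)&(hsv[...,2]>60)).astype(np.uint8)*255
quad(rect(h,195,265,30,55),.067,'handle')
m=((t[...,0]>120)&(hsv[...,1]<70)).astype(np.uint8)*255
quad(rect(m,198,240,16,45),.059,'steel')
# hook tip, eye
for p in[(206,249),(208,281)]: print(onz('top',p,.059).round(4))
print(onz('side',(269.5,232),.045).round(3))
```

```text
roof [[355, 118], [464, 134], [469, 168], [453, 225], [342, 208]] [[0.879, -0.058], [0.841, -0.321], [0.755, -0.328], [0.616, -0.284], [0.654, -0.026]]
roof [[340.0, 210.0], [354.0, 117.0], [474.0, 134.0], [460.0, 228.0]] ctr [ 0.7456 -0.1807] sides 0.2365 0.2921 ang [ -8.2 -98.2]
pad [[287.0, 261.0], [311.0, 256.0], [319.0, 298.0], [295.0, 302.0]] ctr [0.5269 0.0718] sides 0.072 0.1275 ang [ -78.6 -168.8]
rest [[196.0, 274.0], [223.0, 272.0], [226.0, 318.0], [200.0, 320.0]] ctr [0.4729 0.342 ] sides 0.079 0.1366 ang [ -85.6 -173.7]
handle [[210.0, 302.0], [210.0, 302.0], [210.0, 301.0], [210.0, 301.0]] ctr [0.4536 0.333 ] sides 0.0 0.0028 ang [0.  2.7]
steel [[204.0, 249.0], [207.0, 249.0], [208.0, 277.0], [205.0, 277.0]] ctr [0.5651 0.3516] sides 0.0092 0.0824 ang [ -87.1 -174.9]
[0.606  0.3536 0.059 ]
[0.5127 0.3433 0.059 ]
[0.612 0.358 0.045]
```

```bash
cat >> h.py <<'E'
class F:
    def __init__(s,o,yaw): s.o=np.array(o,float);s.y=np.radians(yaw);s.R=R.from_euler('z',s.y).as_matrix()
    def w(s,p): return s.o+s.R@np.array(p,float)
def delta(P,yaw,st=None):
    "mm shift along tool axes, then roll (rad) to bring TCP to P with tool x at yaw(deg)"
    st=st or manip.get_state();q=toquat(st).as_matrix();d=q.T@(np.array(P)-st['position'])*1000
    cur=np.arctan2(q[1,0],q[0,0]);r=(np.radians(yaw)-cur+np.pi)%(2*np.pi)-np.pi
    print('shift',d.round(1),'roll(tool z)',(-r).round(3),'curyaw',np.degrees(cur).round(1),'j6',round(st['qpos'][5],2));return d,-r
E
python3 - <<'E'
from h import *
H=F([.695,-.163,0],-8.2)
for n,p in dict(rfl=[-.06,.13,.346],rfr=[-.06,-.13,.346],rbr=[.17,-.13,.346],eyeL=[-.032,.0185,.265],eyeR=[-.032,-.0185,.265],botR=[0,-.13,0]).items(): print(n,H.w(p).round(3),proj('side',H.w(p)).round(1),proj('top',H.w(p)).round(1))
rest=F([.473,.342,0],5.9)
for n,p in dict(h=[0,0,.067],hook=[.135,0,.059],a=[-.052,0,.067]).items(): print(n,rest.w(p).round(3),proj('top',rest.w(p)).round(1),proj('side',rest.w(p)).round(1))
delta(rest.w([0,0,.12]),180+5.9)
E
```

```text
rfl [ 0.654 -0.026  0.346] [[349.  180.2]] [[342. 208.]]
rfr [ 0.617 -0.283  0.346] [[399.3 221.3]] [[452.7 224.4]]
rbr [ 0.845 -0.316  0.346] [[487.8 206.8]] [[462.  132.6]]
eyeL [ 0.666 -0.14   0.265] [[377.2 225.5]] [[385.7 212.4]]
eyeR [ 0.661 -0.177  0.265] [[384.2 231.8]] [[400.3 214.5]]
botR [ 0.676 -0.292  0.   ] [[409.9 345.7]] [[421.9 231.5]]
h [0.473 0.342 0.067] [[207.2 294.6]] [[230.9 237. ]]
hook [0.607 0.356 0.059] [[205.2 248.6]] [[268.5 228.6]]
a [0.421 0.337 0.067] [[208.2 313. ]] [[215.6 241.3]]
shift [-291.6  -68.7  110.7] roll(tool z) -0.525 curyaw 155.8 j6 -0.12
```

```bash
python3 -m crank '{"translation":[[0,0,25],[0,0,25],[0,0,25],[0,0,25],[0,0,0]],"roll":[-0.131,-0.131,-0.131,-0.131,0],"fingers":[0.7,0.7,0.7,0.7,0.7]}'
python3 - <<'E'
from h import *
delta(F([.473,.342,0],5.9).w([0,0,.12]),185.9)
E
```

```text
clock: 0.65
position: [0.2339, 0.522, 0.1277]
ee_rot: [-0.002, -0.051, 0.999, -0.003]
contact_force: [-0.7, -0.7, -0.3]
width: 0.0595
gripper_force: 0.0
shift [-219.6 -203.3    7.9] roll(tool z) -0.001 curyaw -174.2 j6 -0.64
```

```bash
python3 -m crank '{"translation":[[-44,-41,0],[-44,-41,0],[-44,-41,0],[-44,-41,4],[-44,-39,4],[0,0,0],[0,0,0]],"roll":[0,0,0,0,0,0,0],"fingers":[0.7,0.7,0.7,0.7,0.7,0.7,0.7]}'
python3 - <<'E'
from h import *
rest=F([.473,.342,0],5.9)
delta(rest.w([0,0,.12]),185.9)
ci=camera_info('wrist');i=get_image('wrist');cv2.imwrite('pics/w1.png',i);np.save('ci1.npy',ci,allow_pickle=True)
print(proj('wrist',[rest.w([0,0,.067]),rest.w([-.052,0,.067]),rest.w([.052,0,.067]),rest.w([.135,0,.059])],ci).round(0))
E
```

```text
clock: 1.35
position: [0.4366, 0.3744, 0.1255]
ee_rot: [0.0, -0.048, 0.999, 0.001]
contact_force: [-0.7, 0.3, -0.0]
width: 0.0595
gripper_force: 0.0
shift [-33.1 -35.8   5.5] roll(tool z) -0.006 curyaw -174.4 j6 -1.08
[[264. 313.]
 [259. 229.]
 [268. 387.]
 [275. 475.]]
```

View pics/w1.png

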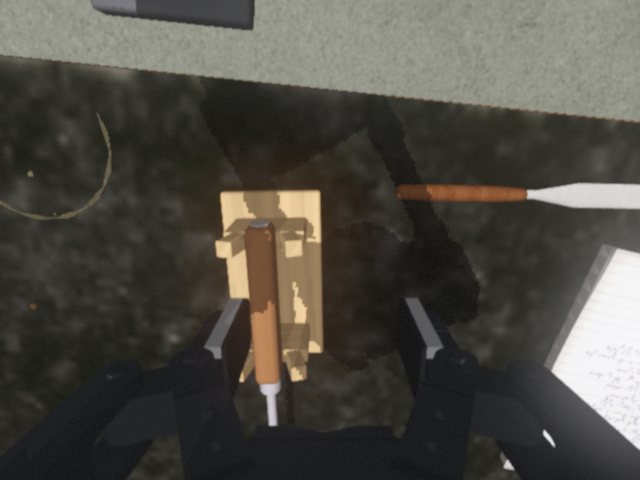

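The wrist picture shows the handle from (260,225) to (268,388), within 4 px of the prediction, so I'll grasp it.

```bash
python3 -m crank '{"translation":[[-18,-18,0],[-18,-18,0],[-2,0,0],[0,0,30],[0,0,30],[0,0,27],[0,0,0],[0,0,0]],"roll":[0,0,0,0,0,0,0,0],"fingers":[0.7,0.7,0.7,0.7,0.7,0.7,0.7,0.7]}'; python3 -m crank '{"translation":[[0,0,0],[0,0,0],[0,0,0],[0,0,0],[0,0,0],[0,0,0]],"roll":[0,0,0,0,0,0],"fingers":[0,0,0,0,0,0]}' 90;  python3 - <<'E'
from h import *
s=manip.get_state();print(s['qpos']);i=get_image('side');cv2.imwrite('pics/s2.png',i)
print(F([.473,.342,0],5.9).R.T@(s['position']-[.473,.342,0]))
E
```

```text
clock: 2.2
position: [0.4758, 0.3442, 0.0381]
ee_rot: [-0.0, -0.052, 0.999, 0.0]
contact_force: [0.2, 0.4, -0.1]
width: 0.0598
gripper_force: 0.0
clock: 2.8
position: [0.4775, 0.3434, 0.0392]
ee_rot: [0.001, -0.051, 0.999, 0.001]
contact_force: [-0.8, 0.7, 5.7]
width: 0.0145
gripper_force: 88.2
[ 5.05049318e-01  4.59244897e-01  1.74380601e+00  4.08496972e-04
  9.36075627e-01 -1.16799329e+00]
[0.00460216 0.000957   0.03917644]
```

```bash
python3 -m crank '{"translation":[[0,0,-15],[0,0,-35],[0,0,-45],[10,0,-45],[15,0,-45],[15,0,-45],[0,0,-6],[0,0,0]],"roll":[0,0,0,0,0.08,0.08,0.086,0],"fingers":[0,0,0,0,0,0,0,0]}' 90;  python3 - <<'E'
from h import *
delta(F([.695,-.163,0],-8.2).w([-.22,0,.275]),180-8.2)
E
```

```text
clock: 3.65
position: [0.4373, 0.3405, 0.2762]
ee_rot: [0.002, 0.072, 0.997, 0.002]
contact_force: [-0.0, -0.8, -1.0]
width: 0.0143
gripper_force: 87.7
shift [-1.070e+02 -4.615e+02  1.000e-01] roll(tool z) -0.0 curyaw 171.8 j6 -0.89
```

```bash
python3 -m crank '{"translation":[[0,-25,0],[0,-45,0],[0,-45,0],[0,-45,0],[0,-45,0],[0,-45,0],[0,-45,0],[0,-45,0]],"roll":[0,0,0,0,0,0,0,0],"fingers":[0,0,0,0,0,0,0,0]}' 90; python3 -m crank '{"translation":[[-15,-45,0],[-25,-45,0],[-28,-25,0],[-27,-7,0],[-12,0,0],[0,0,0],[0,0,0]],"roll":[0,0,0,0,0,0,0],"fingers":[0,0,0,0,0,0,0]}' 90
python3 - <<'E'
from h import *
H=F([.695,-.163,0],-8.2)
delta(H.w([-.22,0,.275]),180-8.2)
i=get_image('side');ci=camera_info('wrist');w=get_image('wrist')
cv2.imwrite('pics/s3.png',i)
m=np.hstack([cv2.resize(i[170:290,300:460],(640,480),interpolation=cv2.INTER_CUBIC)[:,:400],cv2.resize(w,(400,300))[:,:].copy() if 0 else np.vstack([cv2.resize(w,(400,300)),np.zeros((180,400,3),np.uint8)])])
cv2.imwrite('pics/c3.png',m)
s=manip.get_state();Rm=toquat(s).as_matrix()
hook=s['position']+Rm@[-.1304,0,-.0168]
print('hook',hook,proj('side',hook))
E
```

```text
clock: 4.45
position: [0.3868, 0.002, 0.2721]
ee_rot: [-0.001, 0.071, 0.997, 0.0]
contact_force: [1.2, 0.3, -0.9]
width: 0.0148
gripper_force: 88.0
clock: 5.15
position: [0.4748, -0.13, 0.2725]
ee_rot: [-0.002, 0.071, 0.997, 0.001]
contact_force: [-1.0, -1.0, -0.9]
width: 0.0144
gripper_force: 88.1
shift [-2.7 -1.2 -2.5] roll(tool z) 0.001 curyaw 171.8 j6 -1.84
hook [ 0.60387972 -0.14843959  0.28993391] [[358.31566257 222.63739044]]
```

View pics/c3.png

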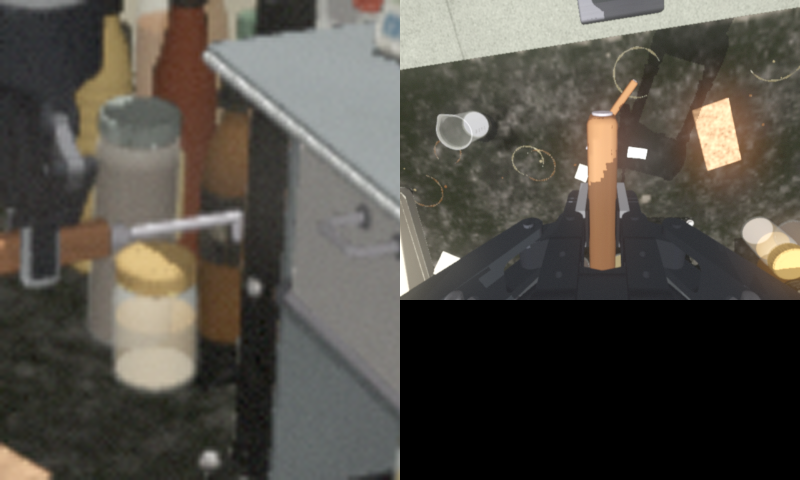

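Run:
```python
from h import *
i=cv2.imread('pics/s3.png')
cv2.imwrite('pics/c4.png',cv2.resize(i[205:250,350:410],(800,600),interpolation=cv2.INTER_CUBIC))
```

```text
(no output)
```

View pics/c4.png

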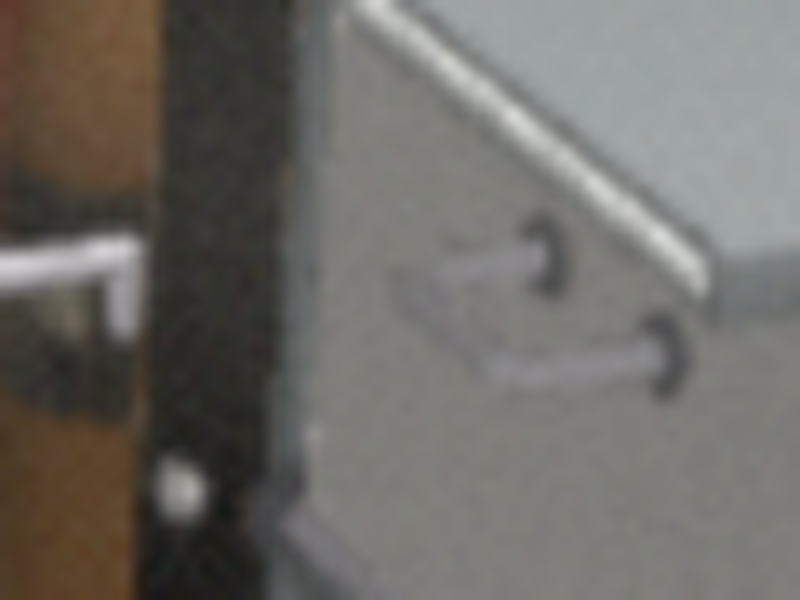

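The hook corner is at side px (359.6,223.4). The eye bar's ends are at (380.9,226.8) and (387.1,233.1), so its middle is at (384,229.9). That moves the hutch about +4 mm in x and −4 mm in y in its own frame.

```bash
cat >> h.py <<'E'
H=F([.6984,-.1675,0],-8.2)
def hookat(x,y,z): return H.w([x-.1304,y,z-.0168])
def inH(p): return H.R.T@(np.array(p)-H.o)
E
python3 - <<'E'
from h import *
print(inH(manip.get_state()['position']));delta(hookat(-.015,0,.294),180-8.2)
E
```

```text
[-0.22669814  0.00528402  0.27333457]
shift [-81.3  -5.3  -4. ] roll(tool z) 0.001 curyaw 171.8 j6 -1.84
```

```bash
python3 -m crank '{"translation":[[0,-5,-5],[-15,0,0],[-25,0,0],[-25,0,0],[-16,0,0],[0,0,0],[0,0,0],[0,0,0]],"roll":[0,0,0,0,0,0,0,0],"fingers":[0,0,0,0,0,0,0,0]}' 90; python3 -m crank '{"translation":[[0,0,5],[0,0,5],[0,0,5],[0,0,4],[0,0,0]],"roll":[0,0,0,0,0],"fingers":[0,0,0,0,0]}' 90
python3 - <<'E'
from h import *
s=manip.get_state();print(inH(s['position'])+[.1304,0,.0168],s['contact_force'],s['moment'])
i=get_image('side');cv2.imwrite('pics/s5.png',i)
cv2.imwrite('pics/c5.png',cv2.resize(i[205:250,350:410],(800,600),interpolation=cv2.INTER_CUBIC))
E
```

```text
clock: 6.05
position: [0.5549, -0.1475, 0.2787]
ee_rot: [-0.0, 0.072, 0.997, 0.0]
contact_force: [-0.1, 0.1, -1.6]
width: 0.0147
gripper_force: 88.1
clock: 6.55
position: [0.555, -0.1475, 0.2587]
ee_rot: [-0.001, 0.072, 0.997, 0.0]
contact_force: [-0.5, 0.2, -1.1]
width: 0.0146
gripper_force: 88.1
[-0.01441201 -0.00065833  0.27549397] [-0.49109947  0.19291131 -1.11672977] [ 0.02455286  0.07147211 -0.03443474]
```

View pics/c5.png

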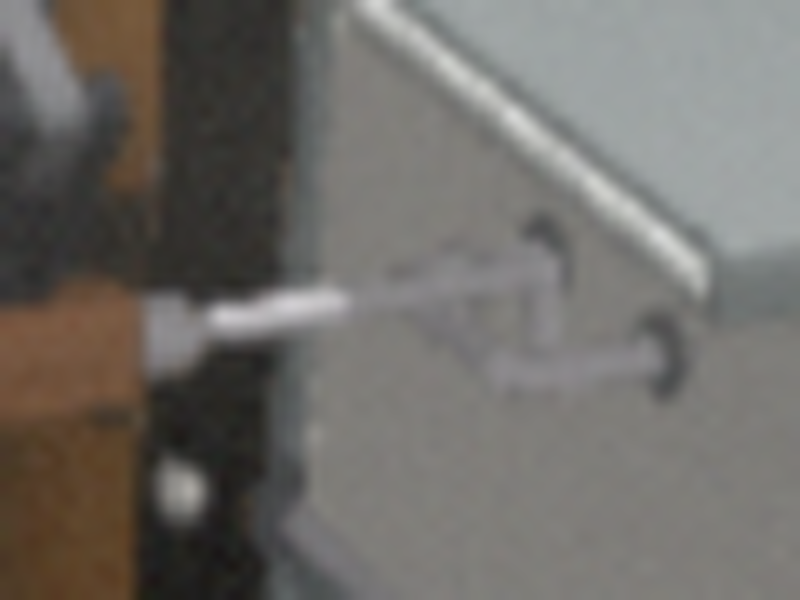

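The rod crosses above the bar at crop (440,285). The hook corner is at (545,265) and the prong hangs between bar and flap, between the legs. Next I pull it along the arc.

Run:
```python
from h import *
n=32;th=np.linspace(0,np.pi/2,n+1);k=np.linspace(0,1,n+1)
X=-32*np.cos(th)-100*np.sin(th)+5+3*k;Z=165+100*np.cos(th)-32*np.sin(th)+8.5-3.5*k
print(X[0],Z[0]);c=np.c_[-np.diff(X),-np.diff(Z)].round(1)
for a in range(0,n,8): print(c[a:a+8].tolist(),[X[a+8].round(1),Z[a+8].round(1)])
```

```text
-27.0 273.5
[[4.8, 1.8], [4.7, 2.0], [4.6, 2.3], [4.5, 2.5], [4.4, 2.7], [4.2, 2.9], [4.1, 3.1], [3.9, 3.3]] [np.float64(-62.1), np.float64(252.8)]
[[3.8, 3.5], [3.6, 3.7], [3.4, 3.9], [3.2, 4.1], [3.0, 4.2], [2.8, 4.4], [2.6, 4.5], [2.4, 4.6]] [np.float64(-86.8), np.float64(219.8)]
[[2.2, 4.7], [1.9, 4.9], [1.7, 4.9], [1.4, 5.0], [1.2, 5.1], [1.0, 5.2], [0.7, 5.2], [0.5, 5.2]] [np.float64(-97.4), np.float64(179.6)]
[[0.2, 5.3], [-0.0, 5.3], [-0.3, 5.3], [-0.6, 5.2], [-0.8, 5.2], [-1.1, 5.2], [-1.3, 5.1], [-1.5, 5.1]] [np.float64(-92.0), np.float64(138.0)]
```

```bash
python3 -m crank '{"translation":[[4,0,1],[4,0,1],[4,0,0],[2,0,1],[3,0,1],[4,0,2],[4.5,0,2],[4.5,0,2]],"roll":[0,0,0,0,0,0,0,0],"fingers":[0,0,0,0,0,0,0,0]}' 90
python3 - <<'E'
from h import *
s=manip.get_state();print(inH(s['position'])+[.1304,0,.0168],s['contact_force'],s['moment'])
i=get_image('side');cv2.imwrite('pics/s6.png',i)
d=cv2.absdiff(i,cv2.imread('pics/s5.png')).max(2);m=d[150:330,350:480]>25;print(m.sum(),[ (a.min(),a.max()) for a in np.nonzero(m)])
E
```

```text
clock: 7.4
position: [0.5263, -0.1435, 0.2499]
ee_rot: [0.001, 0.072, 0.997, -0.0]
contact_force: [4.9, 0.1, -1.2]
width: 0.0146
gripper_force: 88.0
[-0.04332465 -0.00081876  0.26672058] [ 4.86474668  0.13256342 -1.20097032] [-0.03670056 -0.83950343  0.00587585]
1320 [(np.int64(0), np.int64(179)), (np.int64(0), np.int64(72))]
```

```bash
python3 -m crank '{"translation":[[4.5,0,2.5],[4.5,0,2.7],[4.4,0,2.9],[4.1,0,3.1],[3.9,0,3.3],[3.8,0,3.5],[3.6,0,3.7],[3.4,0,3.9]],"roll":[0,0,0,0,0,0,0,0],"fingers":[0,0,0,0,0,0,0,0]}' 90;python3 -m crank '{"translation":[[3.2,0,4.1],[3,0,4.2],[2.8,0,4.4],[2.6,0,4.5],[2.4,0,4.6]],"roll":[0,0,0,0,0],"fingers":[0,0,0,0,0]}' 90
python3 - <<'E'
from h import *
s=manip.get_state();print(inH(s['position'])+[.1304,0,.0168],s['contact_force'],s['moment'])
E
```

```text
clock: 8.25
position: [0.4938, -0.1388, 0.2237]
ee_rot: [0.0, 0.072, 0.997, -0.0]
contact_force: [5.2, -2.0, 0.1]
width: 0.0144
gripper_force: 88.1
clock: 8.75
position: [0.4805, -0.1369, 0.202]
ee_rot: [0.001, 0.072, 0.997, -0.0]
contact_force: [5.8, -1.2, -0.4]
width: 0.0142
gripper_force: 88.1
[-0.08959525 -0.00078442  0.21883515] [ 5.79574833 -1.22212716 -0.42708866] [-0.10803032 -1.04224953 -0.04813681]
```

```bash
python3 -m crank '{"translation":[[2,0,4.7],[1.5,0,4.9],[1.2,0,4.9],[1.0,0,5],[0.8,0,5.1],[0.6,0,5.2],[0.4,0,5.2],[0.2,0,5.2]],"roll":[0,0,0,0,0,0,0,0],"fingers":[0,0,0,0,0,0,0,0]}' 90;python3 - <<'E'
from h import *
s=manip.get_state();print(inH(s['position'])+[.1304,0,.0168],s['contact_force'],s['moment'])
E
```

```text
clock: 9.55
position: [0.472, -0.1354, 0.1614]
ee_rot: [-0.0, 0.072, 0.997, 0.0]
contact_force: [2.7, 0.3, 1.1]
width: 0.0144
gripper_force: 88.3
[-0.09823507 -0.00053251  0.17818908] [2.71859372 0.30152253 1.12898121] [-0.05615361 -0.59222885 -0.0297318 ]
```

```bash
python3 -m crank '{"translation":[[0.2,0,5],[0,0,5],[-0.3,0,5],[-0.6,0,5],[-0.8,0,5],[-1,0,5],[-1.2,0,4.5],[-1.4,0,3.5]],"roll":[0,0,0,0,0,0,0,0],"fingers":[0,0,0,0,0,0,0,0]}' 90;python3 - <<'E'
from h import *
s=manip.get_state();print(inH(s['position'])+[.1304,0,.0168],s['contact_force'],s['moment'])
E
python3 -m crank '{"translation":[[0,0,1.5],[0,0,1.5],[0,0,0]],"roll":[0,0,0],"fingers":[0,0,0]}' 90;python3 - <<'E'
from h import *
s=manip.get_state();print(inH(s['position'])+[.1304,0,.0168],s['contact_force'],s['moment'])
E
```

```text
clock: 10.35
position: [0.4769, -0.1362, 0.1233]
ee_rot: [-0.001, 0.072, 0.997, 0.0]
contact_force: [-0.2, 0.2, 1.3]
width: 0.0143
gripper_force: 88.3
[-0.09330312 -0.00058432  0.14007099] [-0.17364389  0.24852785  1.29494808] [-0.02496896 -0.08132777  0.04103767]
clock: 10.65
position: [0.4772, -0.1363, 0.1212]
ee_rot: [-0.0, 0.072, 0.997, 0.0]
contact_force: [-2.3, 0.7, 4.0]
width: 0.0147
gripper_force: 88.8
[-0.09294167 -0.00068809  0.13795576] [-2.25234365  0.71965031  4.03539187] [-0.03980941 -0.21933478  0.02992185]
```

```bash
for k in 1 2 ; do python3 -m crank '{"translation":[[0,0,1],[0,0,1],[0,0,0]],"roll":[0,0,0],"fingers":[0,0,0]}' 90 | grep -E "contact|position"; done
python3 - <<'E'
from h import *
s=manip.get_state();print(inH(s['position'])+[.1304,0,.0168],s['contact_force'],s['moment'])
i=get_image('side');cv2.imwrite('pics/s7.png',i);cv2.imwrite('pics/c7.png',cv2.resize(i[175:325,300:500],(800,600),interpolation=cv2.INTER_CUBIC))
E
```

```text
position: [0.4773, -0.1364, 0.1197]
contact_force: [-4.1, 1.1, 8.0]
position: [0.4784, -0.1367, 0.1179]
contact_force: [-2.0, 0.5, 8.0]
[-0.0917891  -0.00089699  0.13473111] [-2.03022307  0.45466311  8.01730622] [-0.06033471 -0.505074    0.01250851]
```

View pics/c7.png

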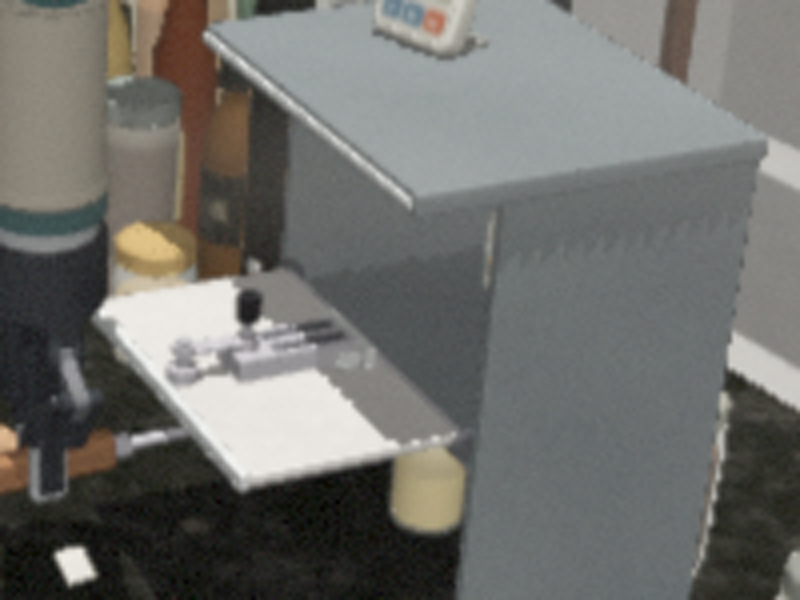

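Run:
```python
from h import *
for n,p in dict(FL=[-.145,.114,.173],FR=[-.145,-.114,.173],knob=[-.088,0,.215],post0=[-.13,0,.173],post=[-.13,0,.193],gend=[-.1,-.017,.188]).items():
    a=proj('side',H.w(p))[0]; print(n,a.round(1),((a-[300,175])*4).round(0))
```

```text
FL [321.  249.6] [ 84. 298.]
FR [359.1 293.9] [236. 476.]
knob [360.9 251.1] [244. 304.]
post0 [344.5 269.2] [178. 377.]
post [344.7 262. ] [179. 348.]
gend [358.9 264.9] [236. 360.]
```

```bash
python3 -m crank '{"translation":[[0,0,-3],[0,0,-4],[0,0,-4],[0,0,-4],[0,0,-3],[0,0,-2],[0,0,0]],"roll":[0,0,0,0,0,0,0],"fingers":[0,0,0,0,0,0,0]}' 90 | grep -E "contact|position"
python3 - <<'E'
from h import *
s=manip.get_state();print(inH(s['position'])+[.1304,0,.0168],s['contact_force'],s['moment'])
E
python3 -m crank '{"translation":[[0,0,-1],[2,0,0],[2,0,0],[0,0,0]],"roll":[0,0,0,0],"fingers":[0,0,0,0]}' 90 | grep -E "contact|position"
python3 - <<'E'
from h import *
s=manip.get_state();print(inH(s['position'])+[.1304,0,.0168],s['contact_force'],s['moment'])
E
```

```text
position: [0.4777, -0.1364, 0.1372]
contact_force: [0.0, -0.2, -1.1]
[-0.09251839 -0.00072165  0.15401361] [ 0.01305455 -0.17444419 -1.09737529] [0.00732202 0.01894867 0.05732104]
position: [0.473, -0.1356, 0.1378]
contact_force: [-0.2, -0.5, -0.8]
[-0.09719113 -0.0006012   0.15462173] [-0.17579151 -0.51792098 -0.8411304 ] [-0.01899333  0.02382165  0.02843524]
```

```bash
python3 -m crank '{"translation":[[3,0,0],[3,0,0],[4,0,0],[4,0,0],[0,0,0]],"roll":[0,0,0,0,0],"fingers":[0,0,0,0,0]}' 90 | grep -E "contact|position"; python3 -m crank '{"translation":[[15,0,0],[25,0,0],[30,0,0],[20,0,0],[0,0,0]],"roll":[0,0,0,0,0],"fingers":[0,0,0,0,0]}' 90 | grep -E "contact|position";  python3 - <<'E'
from h import *
i=get_image('side');cv2.imwrite('pics/s8.png',i)
d=cv2.absdiff(i,cv2.imread('pics/s7.png')).max(2)>40;print('flap region change',d[265:300,365:410].sum(), d[245:260,358:366].sum())
rest=F([.473,.342,0],5.9)
s=manip.get_state();Rm=toquat(s).as_matrix();hook=s['position']+Rm@[-.1304,0,-.0168];print(hook,proj('side',hook))
# refined rod axis from first top image, steel part
t=cv2.imread('pics/top0.png');hsv=cv2.cvtColor(t,cv2.COLOR_BGR2HSV)
delta([.4445,.3400,.12],185.8)
cv2.imwrite('pics/c8.png',cv2.resize(i[190:325,260:440],(800,600),interpolation=cv2.INTER_CUBIC))
E
```

```text
position: [0.4589, -0.1336, 0.138]
contact_force: [-1.0, 0.8, -1.1]
position: [0.3665, -0.1193, 0.1375]
contact_force: [0.3, 0.1, -1.3]
flap region change 0 0
[ 0.49802327 -0.13913184  0.15479703] [[316.68562951 281.14809929]]
shift [ -8.4 466.4  18.1] roll(tool z) -0.246 curyaw 171.7 j6 -1.92
```

View pics/c8.png

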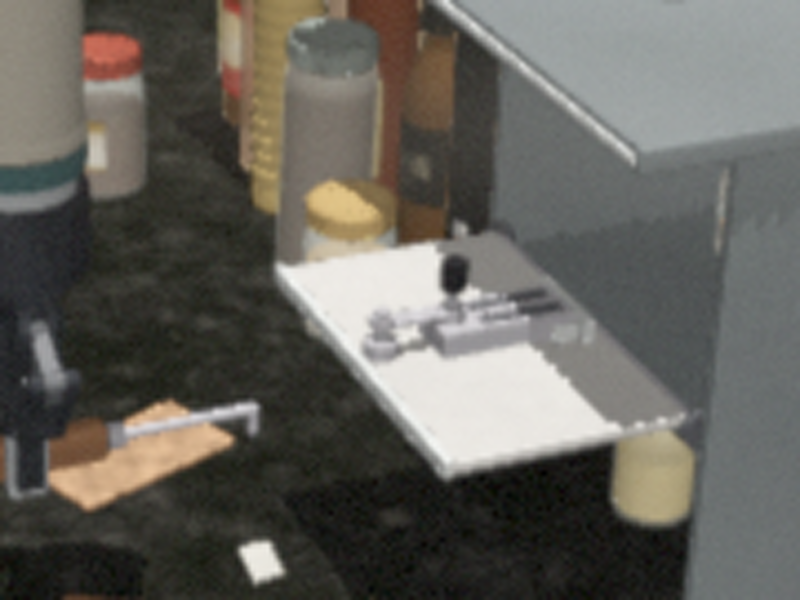

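Rod is free of the eye and the flap is down. The hook corner is at crop (255,410), as predicted, so there is no tilt. I'll return the rod to its rest.

```bash
python3 -m crank '{"translation":[[0,25,0],[0,45,0],[0,45,0],[0,45,0],[0,45,0],[0,45,0],[0,45,0],[0,45,0]],"roll":[-0.082,-0.082,-0.082,0,0,0,0,0],"fingers":[0,0,0,0,0,0,0,0]}' 90|grep posi
python3 - <<'E'
from h import *
delta([.4775,.3434,.11],185.85)
E
```

```text
position: [0.3538, 0.2201, 0.1384]
shift [-135.6  110.    28.7] roll(tool z) 0.001 curyaw -174.1 j6 -1.28
```

```bash
python3 -m crank '{"translation":[[-20,40,0],[-30,35,0],[-35,25,5],[-30,10,8],[-20,0,8],[0,0,8],[0,0,0],[0,0,0]],"roll":[0,0,0,0,0,0,0,0],"fingers":[0,0,0,0,0,0,0,0]}' 90|grep posi
python3 - <<'E'
from h import *
delta([.4775,.3434,.043],185.85)
E
```

```text
position: [0.4752, 0.3405, 0.1087]
shift [-2.7  2.7 65.7] roll(tool z) 0.0 curyaw -174.1 j6 -1.17
```

```bash
python3 -m crank '{"translation":[[-2.7,2.7,0],[0,0,15],[0,0,20],[0,0,15],[0,0,9],[0,0,4],[0,0,0],[0,0,0]],"roll":[0,0,0,0,0,0,0,0],"fingers":[0,0,0,0,0,0,0,0]}' 90|grep -E "posi|contact"
python3 - <<'E'
from h import *
delta([.4775,.3434,.0392],185.85)
E
```

```text
position: [0.4792, 0.3441, 0.0468]
contact_force: [0.2, -0.4, -1.4]
shift [ 1.8 -0.5  7.6] roll(tool z) 0.0 curyaw -174.1 j6 -1.17
```

```bash
python3 -m crank '{"translation":[[1.8,-0.5,2],[0,0,2],[0,0,2],[0,0,1],[0,0,0],[0,0,0]],"roll":[0,0,0,0,0,0],"fingers":[0,0,0,0,0,0]}' 90|grep -E "posi|contact"
python3 - <<'E'
from h import *
delta([.4775,.3434,.0392],185.85)
E
```

```text
position: [0.477, 0.3431, 0.0395]
contact_force: [-0.5, -1.5, 4.2]
shift [-0.6  0.3  0.3] roll(tool z) 0.0 curyaw -174.1 j6 -1.17
```

```bash
python3 -m crank '{"translation":[[0,0,0],[0,0,0],[0,0,0],[0,0,-15],[0,0,-30],[0,0,-40],[0,0,-40],[0,0,-30]],"roll":[0,0,0,0,0,0,0,0],"fingers":[0.6,0.6,0.6,0.6,0.6,0.6,0.6,0.6]}' 90|grep -E "posi|contact"; python3 -m crank '{"translation":[[20,-30,-10],[20,-40,-10],[20,-45,-10],[0,-48,-10],[0,-48,0],[0,-48,0],[0,-48,0],[0,-48,0]],"roll":[0.082,0.082,0.082,0,0,0,0,0],"fingers":[0.6,0.6,0.6,0.6,0.6,0.6,0.6,0.6]}' 90|grep -E "posi|contact"
python3 - <<'E'
from h import *
t=get_image('top');cv2.imwrite('pics/t9.png',t);s=get_image('side');cv2.imwrite('pics/s9.png',s)
a=cv2.imread('pics/top0.png');b=cv2.imread('pics/side0.png')
print('rest top',(cv2.absdiff(t,a).max(2)[240:325,190:235]>40).sum(),'side',(cv2.absdiff(s,b).max(2)[220:270,205:275]>40).sum())
delta(H.w([-.135,0,.27]),180-8.2)
E
```

```text
position: [0.4775, 0.3434, 0.1965]
contact_force: [1.2, 0.8, -0.0]
position: [0.3832, -0.0118, 0.2341]
contact_force: [1.1, 0.5, -0.3]
rest top 0 side 148
shift [-199.7 -103.6  -35.5] roll(tool z) -0.01 curyaw 171.3 j6 -1.64
```

```bash
python3 -m crank '{"translation":[[-30,-20,-10],[-40,-20,-10],[-40,-20,-10],[-40,-20,-5],[-35,-16,0],[-15,-8,0],[0,0,0],[0,0,0]],"roll":[-0.01,0,0,0,0,0,0,0],"fingers":[0.6,0.6,0.6,0.6,0.6,0.6,0.6,0.6]}' 90|grep -E "posi|contact"
python3 - <<'E'
from h import *
a=cv2.cvtColor(cv2.imread('pics/side0.png'),6);b=cv2.cvtColor(cv2.imread('pics/s9.png'),6)
print(cv2.phaseCorrelate(np.float32(a[220:270,205:275]),np.float32(b[220:270,205:275])))
delta(H.w([-.135,0,.27]),180-8.2)
ci=camera_info('wrist');w=get_image('wrist');cv2.imwrite('pics/w10.png',w);s=get_image('side');cv2.imwrite('pics/s10.png',s)
np.save('ci10.npy',np.array([ci],dtype=object),allow_pickle=True)
P=dict(knob=[-.088,0,.224],post=[-.13,0,.195],gend=[-.1,0,.188],ghinge=[-.02,0,.188],edge=[-.145,0,.173],edgeL=[-.145,.05,.173])
for n,p in P.items(): print(n,proj('wrist',H.w(p),ci).round(0),proj('side',H.w(p)).round(0))
m=np.hstack([cv2.resize(w[180:480,160:480],(533,500)),cv2.resize(s[240:285,335:375],(267,300),interpolation=cv2.INTER_CUBIC) if 0 else np.vstack([cv2.resize(cv2.imread('pics/s9.png')[240:285,335:375],(267,300),interpolation=cv2.INTER_CUBIC),np.zeros((200,267,3),np.uint8)])])
cv2.imwrite('pics/c10.png',m)
E
```

```text
position: [0.5675, -0.1391, 0.2682]
contact_force: [-1.0, -0.2, -0.6]
((0.07493807383092843, -0.07396404875868967), 0.9028384902742174)
shift [ 1.5 -9.4 -1.8] roll(tool z) 0.01 curyaw 172.4 j6 -1.8
knob [[306. 345.]] [[361. 248.]]
post [[308. 259.]] [[345. 261.]]
gend [[309. 298.]] [[356. 262.]]
ghinge [[309. 400.]] [[385. 256.]]
edge [[309. 225.]] [[339. 270.]]
edgeL [[386. 226.]] [[331. 261.]]
```

View pics/c10.png

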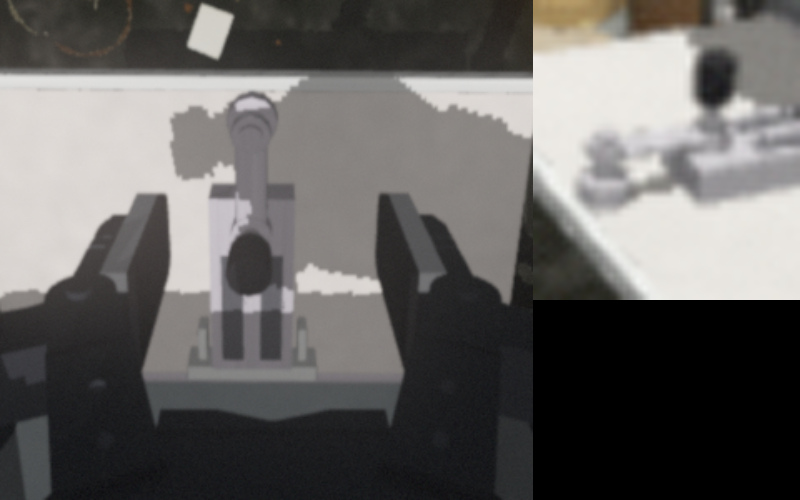

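Post hub is at wrist px (311,258), the collar on the flap behind it, the arm is 12 mm wide, and the knob is at (310,335). The gauge's near end is at row 298. All match the predictions, with y +2 mm. The roof is too near the knob for the gripper body, so I'll grip the arm at the post.

Run:
```python
from h import *
delta(H.w([-.122,.002,.187]),180-8.2)
```

```text
shift [-12.1  -7.7  81.9] roll(tool z) 0.01 curyaw 172.4 j6 -1.8
```

```bash
python3 -m crank '{"translation":[[-12,-8,10],[0,0,20],[0,0,20],[0,0,20],[0,0,10],[0,0,0],[0,0,0]],"roll":[0.01,0,0,0,0,0,0],"fingers":[0.6,0.6,0.6,0.6,0.6,0.6,0.6]}' 40|grep -E "posi|contact"
python3 - <<'E'
from h import *
s=manip.get_state();print(inH(s['position']),s['contact_force']);delta(H.w([-.122,.002,.187]),180-8.2)
E
```

```text
position: [0.5792, -0.1499, 0.1894]
contact_force: [0.0, 0.2, 0.4]
[-0.12046835  0.00038265  0.18942852] [0.00295326 0.21727488 0.36134779]
shift [1.5 1.6 2.4] roll(tool z) -0.001 curyaw 171.8 j6 -1.8
```

```bash
python3 -m crank '{"translation":[[1.5,1.6,2],[0,0,0],[0,0,0],[0,0,0],[0,0,0],[0,0,0],[0,0,0]],"roll":[0,0,0,0,0,0,0],"fingers":[0.4,0.2,0,0,0,0,0]}' 50
python3 - <<'E'
from h import *
s=manip.get_state();print(inH(s['position']),s['contact_force'],s['moment'])
E
```

```text
clock: 20.45
position: [0.5777, -0.1485, 0.1875]
ee_rot: [0.0, 0.072, 0.997, -0.0]
contact_force: [-0.7, -2.4, 5.3]
width: 0.0118
gripper_force: 48.9
[-0.12216037  0.00160494  0.18754758] [-0.74680195 -2.42833756  5.25933314] [-0.36421427  0.3047121   0.00417042]
```

```bash
python3 -m crank '{"translation":[[0,0,-3],[0,0,-4],[0,0,-4],[0,0,-3],[0,0,0],[0,0,0]],"roll":[0,0,0,0,0,0],"fingers":[0,0,0,0,0,0]}' 50
python3 - <<'E'
from h import *
s=manip.get_state();print(inH(s['position']),s['contact_force'],s['moment'])
i=get_image('side');cv2.imwrite('pics/s11.png',i)
a=cv2.imread('pics/s10.png')
for n,im in(('b',a),('a',i)):
    k=(im.max(2)<60).astype(np.uint8)[240:262,352:370]; ys,xs=np.nonzero(k);print(n,k.sum(),ys.mean()+240,xs.mean()+352)
E
```

```text
clock: 21.05
position: [0.5777, -0.1484, 0.2008]
ee_rot: [0.0, 0.072, 0.997, -0.0]
contact_force: [0.9, -5.0, -3.5]
width: 0.0119
gripper_force: 48.7
[-0.12224118  0.00170341  0.20080583] [ 0.88649897 -4.96381003 -3.52044437] [-0.83633709 -0.18524157  0.01226445]
b 51 249.0392156862745 362.3921568627451
a 154 245.83766233766235 357.72727272727275
```

```bash
python3 -m crank '{"translation":[[0,0.3,0],[0,0.5,0],[0,0.8,0],[0,0.8,0],[0,0,0]],"roll":[-0.08,-0.1,-0.1,-0.1,0],"fingers":[0,0,0,0,0]}' 50
python3 - <<'E'
from h import *
s=manip.get_state();print(inH(s['position']),s['contact_force'],s['moment'],s['qpos'][5])
E
```

```text
clock: 21.6
position: [0.5775, -0.1455, 0.2007]
ee_rot: [0.0, -0.118, 0.993, 0.0]
contact_force: [1.1, -4.0, -2.8]
width: 0.0115
gripper_force: 48.7
[-0.12279677  0.00455377  0.20067379] [ 1.13977321 -3.9707564  -2.78269742] [-0.6338824  -0.22117119  0.05549967] -2.1706438586715633
```

```bash
python3 -m crank '{"translation":[[0,0.8,0],[0,0.8,0],[0,0.8,0],[0,0.8,0],[0,0,0]],"roll":[-0.1,-0.1,-0.1,-0.1,0],"fingers":[0,0,0,0,0]}' 50|grep -E "contact|width"
python3 - <<'E'
from h import *
s=manip.get_state();print(inH(s['position']),s['contact_force'],s['moment'],s['qpos'][5])
E
python3 -m crank '{"translation":[[0,0,4],[0,0,4],[0,0,4],[0,0,0],[0,0,0]],"roll":[0,0,0,0,0],"fingers":[0,0,0,0,0]}' 50|grep -E "contact|width"; python3 -m crank '{"translation":[[0,0,0],[0,0,0],[0,0,0],[0,0,-15],[0,0,-20],[0,0,-20],[0,0,-15]],"roll":[0,0,0,0,0,0,0],"fingers":[0.3,0.45,0.6,0.6,0.6,0.6,0.6]}' 50|grep -E "contact|width"
python3 - <<'E'
from h import *
s=manip.get_state();print(inH(s['position']))
for n in('side','wrist'): cv2.imwrite(f'pics/{n}12.png',get_image(n))
ci=camera_info('wrist');im=cv2.imread('pics/wrist12.png')
th=.78
for th in(0,.6,.78,.9):
    print(th,proj('side',H.w([-.13+.042*np.cos(th),.002+.042*np.sin(th),.215])).round(1),proj('wrist',H.w([-.13+.042*np.cos(th),.002+.042*np.sin(th),.224]),ci).round(0))
i=cv2.imread('pics/side12.png')
k=(i.max(2)<60).astype(np.uint8);n,l,st,c=cv2.connectedComponentsWithStats(k[235:275,330:375]);print([(st[j,4],(c[j]+[330,235]).round(1).tolist()) for j in range(1,n) if st[j,4]>8])
E
```

```text
contact_force: [1.7, -3.8, -2.4]
width: 0.0113
[-0.12444174  0.00710851  0.20078918] [ 1.68000081 -3.84985918 -2.43668712] [-0.74185422 -0.18015808 -0.01371234] -2.5648379329214612
contact_force: [0.2, -5.0, -3.0]
width: 0.0115
contact_force: [0.0, 0.1, -0.2]
width: 0.0513
[-0.12427901  0.0079248   0.26047895]
0 [[360.6 250.7]] [[271. 313.]]
0.6 [[353.7 247. ]] [[312. 331.]]
0.78 [[350.9 246.2]] [[326. 333.]]
0.9 [[348.9 245.9]] [[335. 332.]]
[(np.int32(49), [365.6, 237.5]), (np.int32(40), [352.0, 247.3]), (np.int32(44), [332.9, 271.6])]
```

```bash
python3 -m crank '{"translation":[[8,0,0],[0,0,0],[0,0,0],[0,0,0],[0,0,0],[0,0,0],[0,0,0]],"roll":[0.13,0.13,0.13,0.13,0.13,0.13,0],"fingers":[0.5,0.5,0.5,0.5,0.5,0.5,0.5]}' 50|grep -E "contact|width"
python3 - <<'E'
from h import *
delta(H.w([-.1075,.0315,.206]),180-8.2)
E
```

```text
contact_force: [1.0, -0.3, -0.3]
width: 0.0429
shift [-23.3  29.4  51.9] roll(tool z) -0.0 curyaw 171.8 j6 -1.8
```

```bash
python3 -m crank '{"translation":[[-10,15,0],[-13,14,0],[0,0,15],[0,0,17],[0,0,12],[0,0,6],[0,0,0],[0,0,0]],"roll":[0,0,0,0,0,0,0,0],"fingers":[0.5,0.5,0.5,0.5,0.5,0.5,0.5,0.5]}' 30|grep -E "contact|width"
python3 - <<'E'
from h import *
delta(H.w([-.1075,.0315,.206]),180-8.2)
E
python3 -m crank '{"translation":[[0,0,0],[0,0,0],[0,0,0],[0,0,0],[0,0,0],[0,0,0]],"roll":[0,0,0,0,0,0],"fingers":[0.35,0.25,0,0,0,0]}' 25
python3 - <<'E'
from h import *
s=manip.get_state();print(inH(s['position']),s['contact_force'])
E
```

```text
contact_force: [-0.3, -0.1, 0.5]
width: 0.0429
shift [0.9 0.8 3.3] roll(tool z) -0.0 curyaw 171.8 j6 -1.74
clock: 25.5
position: [0.5971, -0.1221, 0.2095]
ee_rot: [0.001, 0.072, 0.997, -0.0]
contact_force: [1.6, 0.4, 3.2]
width: 0.0144
gripper_force: 24.5
[-0.1066922   0.03049691  0.20952195] [1.57493323 0.39053269 3.23219179]
```

```bash
python3 -m crank '{"translation":[[3.6,2.9,0],[3.6,2.9,0],[7.5,3.8,0],[8.1,2.3,0],[8.3,0.6,0],[8.3,-1.1,0],[8,-2.7,0],[0,0,0]],"roll":[0,0,0,0,0,0,0,0],"fingers":[0,0,0,0,0,0,0,0]}' 25|grep -E "contact|width"; python3 -m crank '{"translation":[[7.2,-4.2,0],[3.2,-2.8,0],[3.1,-2.8,0],[1.3,-1.6,0],[0,0,0]],"roll":[0,0,0,0,0],"fingers":[0,0,0,0,0]}' 25|grep -E "contact|width"
python3 - <<'E'
from h import *
s=manip.get_state();print(inH(s['position']),s['contact_force'],s['moment'])
E
```

```text
contact_force: [-0.5, 1.0, 4.8]
width: 0.0146
contact_force: [1.0, 4.1, 4.5]
width: 0.0146
[-0.16859779  0.02944336  0.20922846] [0.99342428 4.11983968 4.52595021] [ 0.70833065 -0.3584275   0.03906027]
```

```bash
python3 -m crank '{"translation":[[0.8,-0.9,0],[0.8,-0.9,0],[0,0,0]],"roll":[0,0,0],"fingers":[0,0,0]}' 25|grep -E "contact|width"
python3 - <<'E'
from h import *
s=manip.get_state();print(inH(s['position']),s['contact_force'],s['moment'])
E
python3 -m crank '{"translation":[[0,0,0],[0,0,0],[0,0,0],[0,0,-12],[0,0,-20],[0,0,-20],[0,0,0]],"roll":[0,0,0,0,0,0,0],"fingers":[0.25,0.35,0.5,0.5,0.5,0.5,0.5]}' 25|grep -E "contact|width"
python3 - <<'E'
from h import *
i=get_image('side');cv2.imwrite('pics/s13.png',i)
k=(i.max(2)<60).astype(np.uint8);n,l,st,c=cv2.connectedComponentsWithStats(k[235:275,325:375]);print([(st[j,4],(c[j]+[325,235]).round(1).tolist()) for j in range(1,n) if st[j,4]>8])
for th in(2.2,2.4): print(th,proj('side',H.w([-.13+.042*np.cos(th),.002+.042*np.sin(th),.215])).round(1)+[1.3,.8])
delta(H.w([-.106,.002,.24]),180-8.2)
E
```

```text
contact_force: [4.4, 6.7, 4.2]
width: 0.0148
[-0.16890145  0.02902085  0.20930097] [4.38228145 6.72755692 4.20275964] [ 1.1850517  -0.90777014  0.07177284]
contact_force: [0.6, 0.0, 0.3]
width: 0.0425
[(np.int32(51), [365.4, 237.5]), (np.int32(40), [329.4, 252.0]), (np.int32(101), [329.4, 269.9])]
2.2 [[331.  249.8]]
2.4 [[329.5 251.3]]
shift [-64.  -23.6  22.8] roll(tool z) -0.001 curyaw 171.7 j6 -1.77
```

```bash
python3 -m crank '{"translation":[[-20,-8,0],[-20,-8,0],[-15,-8,0],[-8,0,0],[0,0,15],[0,0,0]],"roll":[0,0,0,0,0,0],"fingers":[0.6,0.6,0.6,0.6,0.6,0.6]}' 90|grep -E "contact|width"
python3 - <<'E'
from h import *
delta(H.w([-.105,.0015,.177]),180-8.2)
E
```

```text
contact_force: [-0.8, 0.2, 0.4]
width: 0.0513
shift [-5.  -1.2 66.2] roll(tool z) -0.001 curyaw 171.8 j6 -1.79
```

```bash
python3 -m crank '{"translation":[[-3,-1,10],[-2,0,20],[0,0,15],[0,0,10],[0,0,5],[0,0,0],[0,0,0]],"roll":[0,0,0,0,0,0,0],"fingers":[0.6,0.6,0.6,0.6,0.6,0.6,0.6]}' 90|grep -E "contact|width"
python3 - <<'E'
from h import *
delta(H.w([-.105,.0015,.177]),180-8.2)
E
```

```text
contact_force: [-0.2, 0.6, -0.3]
width: 0.0509
shift [2.5 0.5 9.6] roll(tool z) -0.001 curyaw 171.8 j6 -1.79
```

```bash
python3 -m crank '{"translation":[[1.5,0.5,5],[0,0,4],[0,0,0],[0,0,0],[0,0,0],[0,0,0],[0,0,0],[0,0,0]],"roll":[0,0,0,0,0,0,0,0],"fingers":[0.6,0.6,0.5,0.4,0,0,0,0]}' 60
python3 - <<'E'
from h import *
s=manip.get_state();print(inH(s['position']),s['contact_force'],s['moment'])
E
```

```text
clock: 29.95
position: [0.5953, -0.1511, 0.1773]
ee_rot: [0.0, 0.072, 0.997, 0.0]
contact_force: [-1.7, 0.5, 2.8]
width: 0.0313
gripper_force: 59.4
[-0.10442208  0.00156042  0.17728984] [-1.66393662  0.46238439  2.75299361] [ 0.09453504  0.24876559 -0.01399177]
```

```bash
python3 -m crank '{"translation":[[3,0,0],[4,0,0],[4,0,0],[3,0,0],[0,0,0],[0,0,0]],"roll":[0,0,0,0,0,0],"fingers":[0,0,0,0,0,0]}' 60|grep -E "contact|width"; python3 -m crank '{"translation":[[0,0,0],[0,0,0],[0,0,0],[-5,0,0],[-9,0,0],[0,0,0],[0,0,0]],"roll":[0,0,0,0,0,0,0],"fingers":[0.45,0.5,0.5,0.5,0.5,0.5,0.5]}' 60|grep -E "contact|width"
python3 - <<'E'
from h import *
delta(H.w([-.105,.0015,.176]),180-8.2)
i=get_image('wrist');cv2.imwrite('pics/w14.png',i);ci=camera_info('wrist')
print(proj('wrist',[H.w([x,.0015,.188]) for x in(-.1,-.114)],ci).round(0))
g=cv2.cvtColor(i,6);u=int(proj('wrist',H.w([-.114,.010,.188]),ci)[0,0]);print(u,g[150:330:3,u].tolist())
E
```

```text
contact_force: [0.5, -0.3, 3.9]
width: 0.031
contact_force: [-0.3, -0.2, -1.2]
width: 0.0426
shift [ 0.9 -0.   0.7] roll(tool z) -0.001 curyaw 171.8 j6 -1.79
[[324. 334.]
 [324. 302.]]
345 [36, 37, 37, 37, 39, 42, 42, 49, 53, 56, 51, 43, 40, 42, 41, 46, 44, 45, 47, 52, 108, 132, 143, 131, 117, 177, 173, 184, 185, 191, 123, 122, 119, 117, 118, 117, 116, 117, 116, 109, 111, 128, 131, 129, 129, 126, 91, 89, 90, 91, 87, 113, 117, 116, 117, 115, 115, 114, 116, 114]
```

```bash
python3 -m crank '{"translation":[[0,0,0.7],[0,0,0],[0,0,0],[0,0,0],[0,0,0],[0,0,0]],"roll":[0,0,0,0,0,0],"fingers":[0.4,0,0,0,0,0]}' 100|grep -E "contact|width|force"; python3 -m crank '{"translation":[[0,0,-3],[0,0,-6],[0,0,-10],[0,0,-12],[0,0,-12],[0,0,-12],[0,0,0]],"roll":[0,0,0,0,0,0,0],"fingers":[0,0,0,0,0,0,0]}' 100
python3 - <<'E'
from h import *
s=manip.get_state();print(inH(s['position']),s['contact_force'],s['moment'])
E
```

```text
contact_force: [-1.3, 0.6, 4.9]
width: 0.0308
gripper_force: 99.8
clock: 32.6
position: [0.5966, -0.1515, 0.234]
ee_rot: [0.002, 0.072, 0.997, -0.001]
contact_force: [0.3, -0.4, -1.1]
width: 0.0315
gripper_force: 99.3
[-0.10305331  0.00127882  0.23404598] [ 0.32735202 -0.35785024 -1.08674556] [ 0.02385729  0.01028884 -0.03159539]
```

```bash
python3 -m crank '{"translation":[[0,0,-15],[10,0,-15],[25,0,0],[35,0,0],[35,0,0],[20,0,0],[0,0,0],[0,0,0]],"roll":[0,0,0,0,0,0,0,0],"fingers":[0,0,0,0,0,0,0,0]}' 100|grep -E "posi|contact|width"
cat > pad.py <<'E'
from h import *
s=manip.get_state();ci=camera_info('wrist');w=get_image('wrist');t=get_image('top');cv2.imwrite('pics/w15.png',w);cv2.imwrite('pics/t15.png',t);cv2.imwrite('pics/s15.png',get_image('side'))
def blob(m,near=None):
    m=cv2.morphologyEx(m.astype(np.uint8)*255,cv2.MORPH_OPEN,np.ones((3,3)))
    return sorted(cv2.findContours(m,0,1)[0],key=cv2.contourArea)[-3:]
for n,im,c in(('wrist',w,ci),('top',t,camera_info('top'))):
    h=cv2.cvtColor(im,40);m=(h[...,0]<22)&(h[...,1]>70)&(h[...,2]>70)
    for b in blob(m):
        P=np.array([onz(n,p,.005,c)[:2] for p in b.reshape(-1,2)],np.float32);r=cv2.minAreaRect(P*1000);print(n,cv2.boundingRect(b),np.round(r[0],1),np.round(r[1],1),round(r[2],1))
E
python3 pad.py
```

```text
position: [0.4716, -0.1333, 0.2621]
contact_force: [1.0, 0.6, -0.5]
width: 0.0312
wrist (333, 129, 53, 69) [443.2 -93. ] [16.5 79.1] 47.6
wrist (574, 380, 66, 97) [836.8 215.1] [173.  78.] 34.1
wrist (440, 116, 171, 207) [538.8  76.3] [231.7 176.1] 25.6
top (186, 179, 41, 21) [804.5 376.2] [ 64.5 125.4] 0.6
top (288, 256, 30, 46) [527.7  71.7] [131.3  75.1] 12.2
top (197, 273, 30, 48) [473.3 343.1] [139.1  82.9] 5.0
```

Run:
```python
from h import *
ci=camera_info('wrist');w=cv2.imread('pics/w15.png');h=cv2.cvtColor(w,40)
for sat,v in((70,100),(70,120),(90,110),(90,140),(110,120)):
    m=((h[...,0]<22)&(h[...,1]>sat)&(h[...,2]>v)).astype(np.uint8)*255
    m[:100]=0;m[:,:430]=0;m=cv2.morphologyEx(m,cv2.MORPH_OPEN,np.ones((5,5)))
    b=max(cv2.findContours(m,0,1)[0],key=cv2.contourArea)
    P=np.array([onz('wrist',p,.005,ci)[:2] for p in b.reshape(-1,2)],np.float32);r=cv2.minAreaRect(P*1000);print(sat,v,cv2.boundingRect(b),np.round(r[0],1),np.round(r[1],1),round(r[2],1))
pad=F([.5277,.0717,.005],12)
print(proj('wrist',[pad.w([x,y,0]) for x,y in((-.06,-.032),(-.06,.032),(.06,.032),(.06,-.032))],ci).round(0).tolist())
# gauge block under gripper: brightness column
u=proj('wrist',[H.w(inH(manip.get_state()['position'])+np.array([0,0,0]))],ci)[0];print('tcp px',u)
g=cv2.cvtColor(w,6);s=manip.get_state();Rm=toquat(s).as_matrix()
print('rear edge px for off 5,10,15:',[proj('wrist',s['position']+Rm@[o/1000,0,-.011],ci)[0].round(0).tolist() for o in(5,10,15)])
print([int(x) for x in g[230:400:4,int(u[0])-8]],[int(x) for x in g[230:400:4,int(u[0])+25]])
```

```text
70 100 (461, 141, 123, 161) [537.2  77.5] [132.9 181. ] 80.6
70 120 (532, 176, 42, 70) [525.2 107.2] [86.8 34.7] 24.9
90 110 (523, 159, 50, 127) [539.4 107.7] [ 47.8 143.5] 84.6
90 140 (598, 397, 42, 41) [810.1 200.3] [37.  70.6] 52.0
110 120 (599, 398, 41, 42) [812.4 199.7] [35.  72.2] 54.2
[[475.0, 177.0], [536.0, 156.0], [556.0, 258.0], [500.0, 276.0]]
tcp px [323.9799528  310.39650014]
rear edge px for off 5,10,15: [[324.0, 312.0], [324.0, 301.0], [324.0, 289.0]]
[66, 64, 81, 82, 86, 85, 91, 93, 87, 87, 84, 84, 87, 73, 92, 144, 146, 145, 151, 185, 185, 185, 172, 132, 138, 141, 140, 151, 180, 185, 185, 185, 182, 155, 155, 155, 154, 157, 155, 156, 146, 147, 148] [72, 70, 63, 64, 64, 63, 65, 67, 67, 66, 66, 68, 88, 77, 92, 142, 145, 143, 150, 184, 184, 183, 182, 184, 183, 184, 183, 182, 183, 183, 183, 183, 177, 108, 108, 108, 108, 108, 110, 111, 111, 110, 111]
```

```bash
python3 -m crank '{"translation":[[0,20,20],[0,25,25],[0,30,25],[0,0,10],[0,0,0]],"roll":[-0.12,-0.12,-0.109,0,0],"fingers":[0,0,0,0,0]}' 100|grep -E "posi|width"
python3 - <<'E'
from h import *
delta([.4972,.0654,.06],191.8)
E
```

```text
position: [0.4717, -0.058, 0.1795]
width: 0.0314
shift [-50.6 115.4 119.5] roll(tool z) 0.0 curyaw -168.2 j6 -2.05
```

```bash
python3 -m crank '{"translation":[[-12,25,10],[-15,35,25],[-13,35,25],[-10,20,25],[0,0,20],[0,0,10],[0,0,0],[0,0,0]],"roll":[0,0,0,0,0,0,0,0],"fingers":[0,0,0,0,0,0,0,0]}' 100|grep -E "posi|width"
python3 - <<'E'
from h import *
delta([.4972,.0654,.0085],191.8)
cv2.imwrite('pics/t16.png',get_image('top'));cv2.imwrite('pics/s16.png',get_image('side'))
E
```

```text
position: [0.499, 0.0634, 0.0671]
width: 0.0308
shift [ 1.5  2.3 58.6] roll(tool z) -0.002 curyaw -168.3 j6 -1.79
```

```bash
python3 -m crank '{"translation":[[1.5,2.3,10],[0,0,15],[0,0,12],[0,0,8],[0,0,5],[0,0,0],[0,0,0]],"roll":[0,0,0,0,0,0,0],"fingers":[0,0,0,0,0,0,0]}' 100|grep -E "posi|width|contact"; python3 -m crank '{"translation":[[0,0,2],[0,0,1.5],[0,0,1.5],[0,0,1],[0,0,0],[0,0,0]],"roll":[0,0,0,0,0,0],"fingers":[0,0,0,0,0,0]}' 100|grep -E "posi|width|contact"
python3 - <<'E'
from h import *
delta([.4972,.0654,.0085],191.8)
E
```

```text
position: [0.496, 0.0662, 0.0165]
contact_force: [-0.1, 0.3, -0.3]
width: 0.0312
position: [0.4957, 0.0662, 0.0102]
contact_force: [0.5, 0.9, -1.5]
width: 0.0313
shift [-1.3 -1.1  1.7] roll(tool z) -0.001 curyaw -168.2 j6 -1.78
```

```bash
python3 -m crank '{"translation":[[-1.3,-1.1,0.7],[0,0,0.6],[0,0,0.6],[0,0,0.5],[0,0,0]],"roll":[0,0,0,0,0],"fingers":[0,0,0,0,0]}' 100|grep -E "posi|width|contact"
python3 - <<'E'
from h import *
delta([.4972,.0654,.0085],191.8)
E
```

```text
position: [0.4976, 0.0653, 0.0088]
contact_force: [-1.5, -0.4, 6.5]
width: 0.0309
shift [0.4 0.2 0.3] roll(tool z) -0.001 curyaw -168.2 j6 -1.78
```

```bash
python3 -m crank '{"translation":[[0,0,0],[0,0,0],[0,0,0],[0,0,-10],[0,0,-30],[0,0,-40],[0,0,-40],[0,0,0]],"roll":[0,0,0,0,0,0,0,0],"fingers":[0.43,0.5,0.5,0.5,0.5,0.5,0.5,0.5]}' 30|grep -E "posi|width|contact"; python3 -m crank '{"translation":[[20,-30,-10],[30,-40,-10],[30,-40,-10],[20,-40,0],[0,0,0],[0,0,0]],"roll":[0,0,0,0,0,0],"fingers":[0.5,0.5,0.5,0.5,0.5,0.5]}' 30|grep -E "posi"
python3 - <<'E'
from h import *
t=get_image('top');s=get_image('side');ci=camera_info('wrist');w=get_image('wrist');cv2.imwrite('pics/t17.png',t);cv2.imwrite('pics/s17.png',s);cv2.imwrite('pics/w17.png',w)
for n,im,c in(('top',t,camera_info('top')),('side',s,camera_info('side')),('wrist',w,ci)):
    h=cv2.cvtColor(im,40)
    pc=proj(n,[.5275,.0717,.012],c)[0];yy,xx=np.mgrid[:480,:640]
    rad={'top':32,'side':35,'wrist':150}[n]
    near=np.hypot(xx-pc[0],yy-pc[1])<rad
    g=(near&(h[...,1]<50)&(h[...,2]>80)).astype(np.uint8)*255
    p=(near&(((h[...,0]<25)&(h[...,1]>60)&(h[...,2]>60))|(g>0))).astype(np.uint8)*255
    for nm,m,z in(('gauge',g,.02),('pad',p,.005)):
        m=cv2.morphologyEx(m,cv2.MORPH_CLOSE,np.ones((3,3)))
        b=max(cv2.findContours(m,0,1)[0],key=cv2.contourArea)
        P=np.array([onz(n,q,z,c)[:2] for q in b.reshape(-1,2)],np.float32);r=cv2.minAreaRect(P*1000);print(n,nm,pc.round(0),cv2.boundingRect(b),np.round(r[0],1),np.round(r[1],1),round(r[2],1))
E
```

```text
position: [0.5015, 0.0655, 0.1338]
contact_force: [1.0, -0.3, -0.5]
width: 0.0426
position: [0.4302, -0.1007, 0.1574]
top gauge [303. 278.] (295, 265, 16, 29) [525.2  72.4] [81.5 34.8] 11.1
top pad [303. 278.] (288, 247, 42, 58) [537.2  69.2] [121.3 162.9] 70.2
side gauge [287. 288.] (273, 272, 30, 26) [535.9  71. ] [134.1  71.9] 38.5
side pad [287. 288.] (265, 272, 48, 33) [525.9  89.5] [133.7 124.7] 11.3
wrist gauge [489. 364.] (421, 249, 219, 174) [504.3 101.7] [143.4 163.7] 46.3
wrist pad [489. 364.] (412, 214, 228, 209) [482.8  86.7] [203.8 181.5] 36.3
```

Run:
```python
from h import *
a=cv2.imread('pics/top0.png');t=cv2.imread('pics/t17.png');d=cv2.absdiff(a,t).max(2)>50
for n,(x,y,w,h) in dict(amber=(262,192,30,30),beaker=(432,292,32,30),red=(163,203,35,35),rest=(190,240,45,85)).items(): print(n,d[y:y+h,x:x+w].sum())
b=cv2.imread('pics/s8.png');s=cv2.imread('pics/s17.png');e=cv2.absdiff(b,s).max(2)>50
print('flap front edge',e[262:300,335:410].sum(),manip.get_state()['clock'])
```

```text
amber 0
beaker 0
red 0
rest 0
flap front edge 159 38.3
```

Run:
```python
from h import *
b=cv2.imread('pics/s8.png');s=cv2.imread('pics/s17.png');e=cv2.absdiff(b,s).max(2)>50
ys,xs=np.nonzero(e[262:300,335:410]);print('x',np.percentile(xs+335,[0,25,50,75,100]),'y',np.percentile(ys+262,[0,25,50,75,100]), e[275:300,355:410].sum())
print(manip.sign_off())
```

```text
x [335. 356. 362. 369. 378.] y [262. 264. 266. 267. 270.] 0
the job is handed in; nothing more can be done
None
```

The job is handed in at 38.3 s of the 72 s allowed, with the flap down, the rod back in its rest, the finger at its stop, and the gauge grooves up and lengthwise on the pad, about 2 mm off its middle by the top camera; the jars and beaker are unmoved.

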